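Hold a drawer handle against its drawer front for screwing

ROBOT

A 6-joint arm with a two-finger parallel gripper is mounted at the origin on a cart in front of the work surface, level with it; the furniture and walls round the work are solid. World frame = base frame: x ahead of the robot, y to its left, z up, the work surface at z = 0. Lengths are in m, angles in degrees, forces in N, time in s.
With the tool pointing down it reaches from about 0.35 to 0.8 m from the base axis. Payload 7.3 kg.
Tool frame: the origin (TCP) lies at the very end of the fingers, on their centre line; the grasp point (between the pads) lies 19 mm behind it; z points along the fingers, y is the line along which they close (so a half turn about z gives the same grasp; the last joint's range is limited). The gripper opens to 85 mm and grips with 20 to 120 N. Pads are 22 mm wide; open, the fingers measure 114 mm over their backs; the gripper's body (76 mm by 85 mm) begins 54 mm behind the grasp point. The pads swing forward as they close: fully open they stand 13 mm farther back than shut.
Start: joints at [65.947, 19.595, 87.324, -0, 73.075, -8.365], TCP at [0.142, 0.505, 0.231] pointing down, gripper open.
Joint ranges: [-145.02, 145.02], [-44.19, 115.74], [2.07, 154.8], [-57.11, 237.11], [16.16, 152.29], [-177.93, 177.93]. Speed limits (degrees/s): [147.25, 147.25, 180, 180, 180, 180].

INTERFACE

Orientations are given as [roll, pitch, yaw] about the fixed x, y, z axes, in that order (R = Rz(yaw) Ry(pitch) Rx(roll)).
In Python, from cell import manip, eyes gives the robot as it stands.
- The arm moves only by the shell command python3 -m handwheel 'ROWS'. ROWS is JSON, a list of rows, each an object of numbers: "rx", "ry", "rz": the turn, a rotation vector about the tool's x, y, z in degrees; "dx", "dy", "dz": the shift along the tool's x, y, z in mm; "fingers": the finger opening in mm, from 0 to 85.4. A call has 1 to 5 rows; each row is the pose to reach, as a shift and turn from the pose commanded when the call began, along the tool's axes at that moment; what a row does not reach only later rows make up. A row lasts 1/12 s, in which the tool goes at most 41.7 mm and 7.16 degrees, less where a joint would pass 70% of its speed; a pose out of reach is approached as far as the arm can. A call with a gripper value outside its range is refused whole. The fingers move at their own pace and stop on an object; the grip force is fixed at half the most. Time passes only in rows, so rows that repeat a pose let the fingers close. It gives the time, the measured TCP pose, the force, the opening and the grip force at its end, in the units of the state.
- manip.state(): the state, without advancing time (a new reading comes with each control period).
- eyes.capture(name): name is "scene" or "side" or "wrist"; returns a dict with "pixels" (420x560x3 uint8, blue, green, red), "fx", "fy", "cx", "cy" (pixels), "dist_coeffs" ([k1, k2, p1, p2, k3] as OpenCV has them; the pictures are not rectified), "pose" (4x4, takes a point from camera to world coordinates). Camera axes: x right, y up, looking along -z (the intrinsics and any distortion apply to the point x, -y, -z); pixel columns grow to the right and rows downward; lengths in m; the calibration is good to about 2 mm. A picture is of the moment at which its call begins. There is no depth.
- manip.close_job(): hands the job in; it is judged then, once.
The state is a dict: "clock": time; "joint_pos": joint angles; "qd": joint speeds; "joint_torque": joint torques, N m; "tool_pos": TCP position; "ee_rot": TCP orientation; "wrist_force": force on the tool from outside, world axes, zero at the start; "wrist_torque": the same for the moment, N m; "width": finger opening in m; "grasp_force": force on a finger pad.
Only numpy, scipy, OpenCV 4.12 (cv2) and the standard library are available. Lean on these libraries where they do the work, as an engineer would, in place of code of your own. Each camera call takes 0.05 s, during which the arm holds its last target. There are 200 camera calls.

TASK

Be the third hand for fitting a handle: pick up the loose steel bar handle and set its two feet squarely on the two screw holes of the white drawer front standing in the sprung stand, each centred on its hole to within about 5 mm. Press it against the front with a steady push of about 10 N (the springs then give by about 17 mm, a bit over half their travel; never drive them to their stop), keep that push for at least three seconds, and finish while still gripping and pressing the handle there, so that a helper behind can drive the screws. Leave everything else on the worktop alone.

Things in the scene. Friction and masses are not known exactly. Their poses are not given: they have to be found in the camera images.
- handle: The loose drawer handle, plain steel, 0.10 to 0.20 kg: a straight bar 160 mm long (along its y), 12 mm thick (its x, from -6 to +6 mm) and 16 mm tall (its z), with two round feet 16 mm in diameter that stand out 38 mm from the bar toward its +x, at y = +64 and -64 mm. It lies flat on the worktop, feet pointing more or less away from the robot. Origin: middle of the bar, on its underside; z up. Between the feet the space behind the bar is clear.
- foot_left (a point): Centre of the end face of the handle's foot at its +y end: at (44, 64, 8) mm in the handle's frame, whose axes it shares. Belongs on hole_left.
- foot_right (a point): Centre of the end face of the foot at the handle's -y end: at (44, -64, 8) mm in the handle's frame. Belongs on hole_right.
- stand: The plywood assembly stand, fixed to the worktop: base 145 x 320 x 12 mm, two uprights 134 mm tall at y = +-115 mm behind the drawer front with spring tubes. Origin: on the worktop below the middle of the drawer front's face at rest; the face is upright, looks to the stand's -x (toward the robot, turned by the stand's yaw), and the stand's +x is the direction to press. The base reaches 15 mm in front of the face.
- hole_left (a point): Centre of the left (+y) screw hole, a dark 8 mm dot on the face of the white drawer front (290 mm wide, 18 mm thick, lower edge 13 mm and top edge 150 mm above the worktop). The hole is 126 mm above the worktop, 64 mm to the +y side of the middle. Axes as the stand's; it moves with the front. Nothing stands in front of the face above the base.
- hole_right (a point): Centre of the right (-y) screw hole, 126 mm above the worktop, 64 mm to the -y side of the middle, 128 mm from the other. Axes as the stand's; moves with the front.
- front (a joint): How far the drawer front is pushed back on its springs along the stand's +x, in m: 0 at rest, 0.030 at the hard stop. It slides straight, without tilting; the springs resist with 0.6 N per mm (10 N at 0.0167) and bring it back when let go.
- the_teaspoon: Bystander: a steel teaspoon, 130x26x11 mm, lying flat left of the work. Origin at the centre of its underside.
- the_opener: Bystander: a tin opener with a black handle, 174x41x20 mm, lying behind the stand. Origin at the centre of its underside.
- the_tin: Bystander: a small food tin, 57 mm across, 72 mm tall, standing right of the work. Origin at the centre of its underside.
- the_garlic: Bystander: a garlic bulb, 60 mm, near the front edge on the left. Origin at the centre of its underside.

How it is judged:
By the outcome, as a careful person would: the job done as asked, in the order asked, and still so for the second after the job is handed in, while the arm keeps its last pose, push and grip.
It also fails if it takes over 46 s, if anything falls off the work surface, if the arm or the gripper's body presses on something with over 40 N, if the wrist force passes 120 N, or if a joint passes its speed limit or range.

## Working session

There is one attempt and no reset: what is moved stays moved. The work goes in short steps, Python scripts to look and compute and a shell command to move; the robot and the scene stay as the last step left them, time stands still between calls to the robot, and variables do not carry over. Pictures are saved under pics/ and viewed, at most 10 in all, crops included, and the job is handed in when it is done.

```bash
ls; mkdir -p pics; python3 - <<'E'
from cell import manip, eyes
import cv2
print(manip.state())
for n in ["scene","side"]:
    c=eyes.capture(n); cv2.imwrite(f"pics/{n}0.png",c["pixels"]); print(n,{k:v for k,v in c.items() if k!="pixels"})
E
```

```text
pics
{'clock': 0.0, 'joint_pos': array([ 6.59457017e+01,  1.96377678e+01,  8.73781487e+01, -6.07194841e-04,
        7.30765666e+01, -8.36548267e+00]), 'qd': array([ 0.01096809, -0.05965342,  0.0664702 , -0.05646277, -0.1037898 ,
        0.03723197]), 'joint_torque': array([ 1.60582204e-04, -4.33673608e+01, -2.46014982e+01, -1.05186500e-04,
        7.81876850e-03,  1.23211660e-06]), 'tool_pos': array([0.14177844, 0.50505898, 0.23060832]), 'ee_rot': array([-1.79908416e+02, -1.28806588e-02,  1.64311351e+02]), 'wrist_force': array([-0.78088369, -0.355659  , -0.28036283]), 'wrist_torque': array([-0.01951566,  0.00838826, -0.01465976]), 'grasp_force': 0.0, 'width': 0.08532056062781644}
scene {'fx': 385.58221935997864, 'fy': 385.58221935997864, 'cx': 275.4669564315859, 'cy': 201.20831247243768, 'dist_coeffs': array([-0.00369065,  0.        ,  0.        ,  0.        ,  0.        ]), 'pose': array([[-0.84624957,  0.24138861, -0.47496653,  0.17177284],
       [-0.53271532, -0.39795002,  0.74689368,  0.68248288],
       [-0.00872131,  0.8850804 ,  0.46535644,  0.5359795 ],
       [ 0.        ,  0.        ,  0.        ,  1.        ]])}
side {'fx': 513.479473712579, 'fy': 513.479473712579, 'cx': 282.90799742509046, 'cy': 205.0793346311903, 'dist_coeffs': array([0.0029927, 0.       , 0.       , 0.       , 0.       ]), 'pose': array([[ 0.34964081,  0.51450488, -0.78296618, -0.33043701],
       [-0.93664085,  0.172929  , -0.30463008, -0.31632761],
       [-0.02133611,  0.83986921,  0.54236932,  0.74407197],
       [ 0.        ,  0.        ,  0.        ,  1.        ]])}
```

View pics/scene0.png

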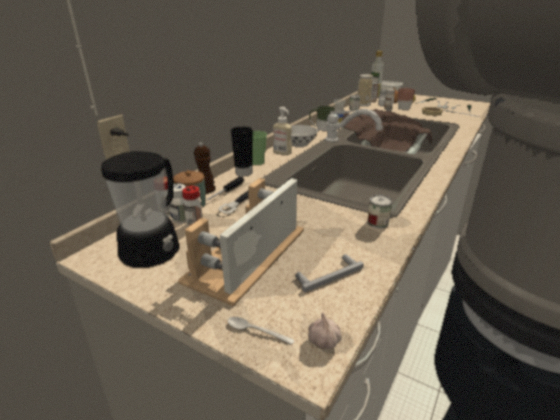

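View pics/side0.png

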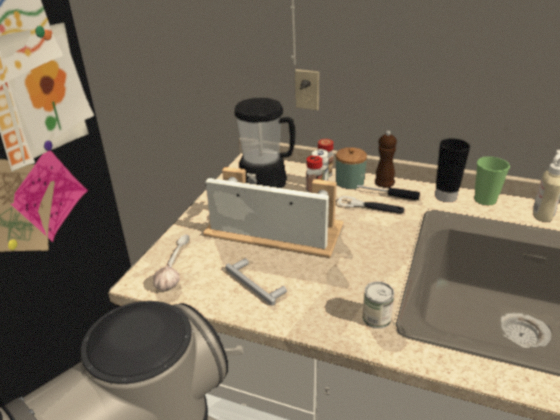

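Scene view: the stand is near (250,235) and the handle near (330,275). Side view: the holes are near (238,193) and (297,208), and the handle bar runs about (228,270)-(272,300). I'll enlarge both.

```bash
python3 - <<'E'
import cv2
a=cv2.imread("pics/side0.png")[172:307,200:345]; cv2.imwrite("pics/side0c.png",cv2.resize(a,None,fx=4.4,fy=4.4,interpolation=cv2.INTER_CUBIC))
a=cv2.imread("pics/scene0.png")[175:305,180:380]; cv2.imwrite("pics/scene0c.png",cv2.resize(a,None,fx=4,fy=4,interpolation=cv2.INTER_CUBIC))
E
```

```text
(no output)
```

View pics/side0c.png

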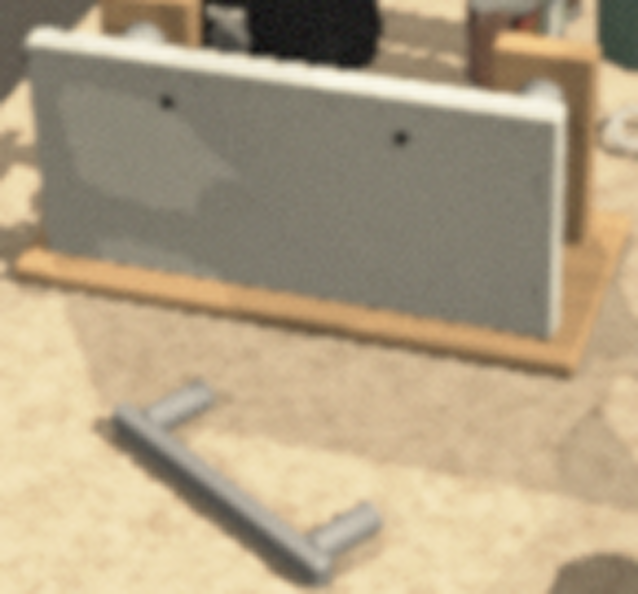

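View pics/scene0c.png

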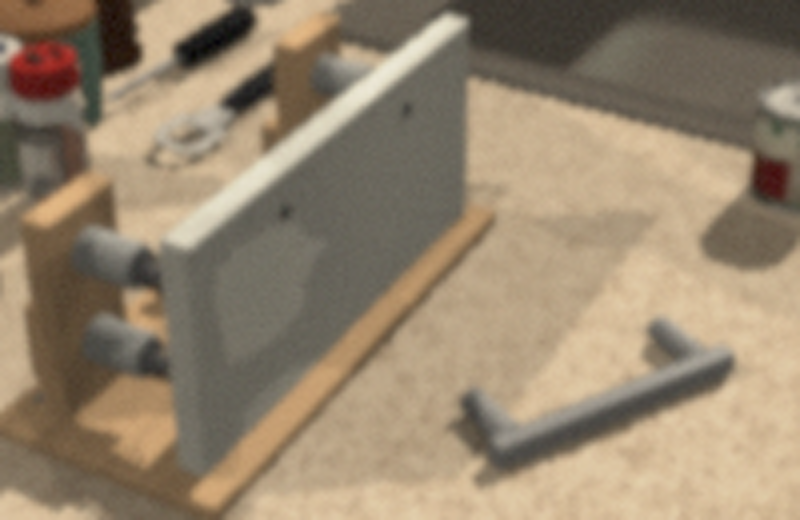

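Side crop: holes at (167,102) and (401,138); handle foot ends near (205,393) and (372,518), bar ends near (128,418) and (318,565). Scene crop: holes at (285,212) and (407,109); foot ends near (472,400) and (658,328), bar ends near (502,453) and (725,360).

```bash
cat > h.py <<'E'
import numpy as np, cv2
from scipy.optimize import least_squares
from scipy.spatial.transform import Rotation as Ro
def proj(c,P):
    T=np.linalg.inv(c["pose"]); X=np.atleast_2d(P)@T[:3,:3].T+T[:3,3]; X=X*[1,-1,-1]
    K=np.array([[c["fx"],0,c["cx"]],[0,c["fy"],c["cy"]],[0,0,1]])
    return cv2.projectPoints(X,np.zeros(3),np.zeros(3),K,c["dist_coeffs"])[0][:,0]
def place(p,L):
    a=np.radians(p[2]); R=np.array([[np.cos(a),-np.sin(a),0],[np.sin(a),np.cos(a),0],[0,0,1]])
    return np.asarray(L)/1000@R.T+[p[0],p[1],0]
def fit(obs,L,p0):
    f=lambda p:np.concatenate([(proj(c,place(p,L))-uv).ravel() for c,uv in obs])
    s=least_squares(f,p0,x_scale=[.01,.01,2]); return s.x,s.fun.reshape(-1,2)
def crop(uv,o,s): return (np.array(uv)+.5)/s-.5+o
E
python3 - <<'E'
from h import *
from cell import eyes
sc=eyes.capture("scene"); si=eyes.capture("side")
cs=lambda uv:crop(uv,[200,172],4.4); cc=lambda uv:crop(uv,[180,175],4)
H=[[0,64,126],[0,-64,126]]
hs=cs([[167,102],[401,138]]);hc=cc([[285,212],[407,109]])
B=[[44,64,8],[44,-64,8],[0,80,8],[0,-80,8]]
bs=cs([[205,393],[372,518],[128,418],[318,565]]);bc=cc([[472,400],[658,328],[502,453],[725,360]])
for n,L,a,b,p0 in [("stand",H,hs,hc,[.6,.2,0]),("handle",B,bs,bc,[.45,.15,0])]:
    for obs in [[(si,a),(sc,b)],[(si,a)],[(sc,b)]]:
        x,r=fit(obs,L,p0); print(n,x.round(4),r.round(1).tolist())
E
```

```text
stand [0.5744 0.0825 2.5333] [[-0.2, -0.6], [-0.3, -0.5], [0.3, -0.2], [0.3, -0.3]]
stand [0.5725 0.0811 2.6808] [[-0.0, -0.0], [0.0, 0.0]]
stand [0.5743 0.0838 2.5501] [[-0.0, 0.1], [0.0, -0.1]]
handle [  0.4203   0.0591 -27.5146] [[-0.1, -0.6], [-0.3, -1.2], [-2.4, -1.0], [1.3, 2.0], [0.4, -0.8], [0.3, -0.8], [-1.8, 0.0], [1.7, -1.0]]
handle [  0.4205   0.0586 -28.6356] [[0.8, -0.7], [-0.2, -0.8], [-1.6, -1.3], [1.0, 2.3]]
handle [  0.4195   0.0604 -26.226 ] [[0.5, 0.1], [-0.4, -0.6], [-1.3, 1.0], [1.3, -1.0]]
```

```bash
cat >> h.py <<'E'
def goto(s,P,yang):
    """shift (mm) and rotvec (deg), tool axes, to TCP P, tool down with tool y at world angle yang"""
    R=Ro.from_euler('xyz',s["ee_rot"],degrees=True)
    T=Ro.from_euler('xyz',[180,0,yang+90],degrees=True)
    d=R.inv().apply(np.array(P)-s["tool_pos"])*1000; r=(R.inv()*T).as_rotvec(degrees=True)
    print("t %.2f"%s["clock"],"pos",s["tool_pos"].round(4),"rot",s["ee_rot"].round(2),"d",d.round(1),"r",r.round(2),"F",s["wrist_force"].round(1),"w",round(s["width"],4),"g",round(s["grasp_force"],1))
E
python3 -m handwheel '[{"dx":-388,"dy":-354,"rz":102},{"dx":-388,"dy":-354,"rz":102},{"dx":-388,"dy":-354,"rz":102},{"dx":-388,"dy":-354,"rz":102},{"dx":-388,"dy":-354,"rz":102}]'
python3 -c "
from h import *;from cell import manip
goto(manip.state(),[.42,.06,.23],-27.5)"
```

```text
t 0.20 pos [0.1418 0.5053 0.2309] rot [-1.7995e+02 -1.0000e-02  1.6431e+02] d [-388.2 -353.5    1.2] r [-4.0000e-02  4.0000e-02  1.0181e+02] F [-0.7 -0.2  0. ] w 0.0854 g 0.0invalid input at $[0]: expected keys rx, ry, rz, dx, dy, dz, fingers
```

```bash

python3 -m handwheel '[{"rx":0,"ry":0,"rz":102,"dx":-388,"dy":-354,"dz":0,"fingers":85},{"rx":0,"ry":0,"rz":102,"dx":-388,"dy":-354,"dz":0,"fingers":85},{"rx":0,"ry":0,"rz":102,"dx":-388,"dy":-354,"dz":0,"fingers":85},{"rx":0,"ry":0,"rz":102,"dx":-388,"dy":-354,"dz":0,"fingers":85},{"rx":0,"ry":0,"rz":102,"dx":-388,"dy":-354,"dz":0,"fingers":85}]'
python3 -c "
from h import *;from cell import manip
goto(manip.state(),[.42,.06,.23],-27.5)"
```

```text
clock: 0.62
tool_pos: [0.2525, 0.327, 0.2312]
ee_rot: [180.0, 0.0, 128.2]
wrist_force: [0.2, 0.6, 0.1]
width: 0.0847
grasp_force: 0.0
t 0.62 pos [0.2525 0.327  0.2312] rot [180.    0.  128.2] d [-313.4  -33.5    1.2] r [1.00e-02 0.00e+00 6.57e+01] F [0.2 0.6 0.1] w 0.0847 g 0.0
```

```bash

python3 -m handwheel '[{"rx":0,"ry":0,"rz":65.7,"dx":-313,"dy":-33,"dz":0,"fingers":85},{"rx":0,"ry":0,"rz":65.7,"dx":-313,"dy":-33,"dz":0,"fingers":85},{"rx":0,"ry":0,"rz":65.7,"dx":-313,"dy":-33,"dz":0,"fingers":85},{"rx":0,"ry":0,"rz":65.7,"dx":-313,"dy":-33,"dz":0,"fingers":85},{"rx":0,"ry":0,"rz":65.7,"dx":-313,"dy":-33,"dz":0,"fingers":85}]'
python3 -c "
from h import *;from cell import manip
goto(manip.state(),[.42,.06,.23],-27.5)"
```

```text
clock: 1.03
tool_pos: [0.3646, 0.151, 0.2315]
ee_rot: [180.0, -0.0, 92.3]
wrist_force: [0.5, 1.3, -0.5]
width: 0.0852
grasp_force: 0.0
t 1.03 pos [0.3646 0.151  0.2315] rot [ 1.7997e+02 -1.0000e-02  9.2340e+01] d [-93.2  51.7   1.5] r [ 3.000e-02 -2.000e-02  2.984e+01] F [ 0.5  1.3 -0.5] w 0.0852 g 0.0
```

```bash

python3 -m handwheel '[{"rx":0,"ry":0,"rz":29.8,"dx":-93,"dy":52,"dz":1,"fingers":85},{"rx":0,"ry":0,"rz":29.8,"dx":-93,"dy":52,"dz":1,"fingers":85},{"rx":0,"ry":0,"rz":29.8,"dx":-93,"dy":52,"dz":1,"fingers":85},{"rx":0,"ry":0,"rz":29.8,"dx":-93,"dy":52,"dz":1,"fingers":85},{"rx":0,"ry":0,"rz":29.8,"dx":-93,"dy":52,"dz":1,"fingers":85}]'
python3 - <<'E'
from h import *;from cell import manip,eyes
goto(manip.state(),[.42,.06,.23],-27.5)
c=eyes.capture("wrist"); cv2.imwrite("pics/wrist1.png",cv2.resize(c["pixels"],None,fx=1.4,fy=1.4,interpolation=cv2.INTER_CUBIC)); print({k:v for k,v in c.items() if k!="pixels"})
B=[[44,64,8],[44,-64,8],[0,80,16],[0,-80,16],[-6,80,16],[-6,-80,16]]
print((proj(c,place([.4203,.0591,-27.5],B))*1.4).round())
print((proj(c,place([.5744,.0825,2.53],[[0,64,126],[0,-64,126]]))*1.4).round())
np.save("w1.npy",c,allow_pickle=True)
E
```

```text
clock: 1.45
tool_pos: [0.4208, 0.0611, 0.23]
ee_rot: [-180.0, 0.0, 62.4]
wrist_force: [0.2, 0.0, 0.2]
width: 0.0851
grasp_force: 0.0
t 1.45 pos [0.4208 0.0611 0.23  ] rot [-1.7996e+02  1.0000e-02  6.2440e+01] d [-1.4 -0.2 -0. ] r [-0.04  0.01 -0.06] F [0.2 0.  0.2] w 0.0851 g 0.0
{'fx': 353.9484011997529, 'fy': 353.9484011997529, 'cx': 281.8582641650634, 'cy': 211.07657009514557, 'dist_coeffs': array([-0.08989405,  0.        ,  0.        ,  0.        ,  0.        ]), 'pose': array([[ 8.86703398e-01,  4.42991630e-01,  1.32346135e-01,
         4.54926443e-01],
       [-4.62338686e-01,  8.49693087e-01,  2.53504628e-01,
         1.25750232e-01],
       [-1.53167623e-04, -2.85972154e-01,  9.58237916e-01,
         3.72824448e-01],
       [ 0.00000000e+00,  0.00000000e+00,  0.00000000e+00,
         1.00000000e+00]])}
[[456. 165.]
 [451. 332.]
 [395. 142.]
 [395. 355.]
 [386. 142.]
 [387. 355.]]
[[598.  -8.]
 [699. 231.]]
```

View pics/wrist1.png

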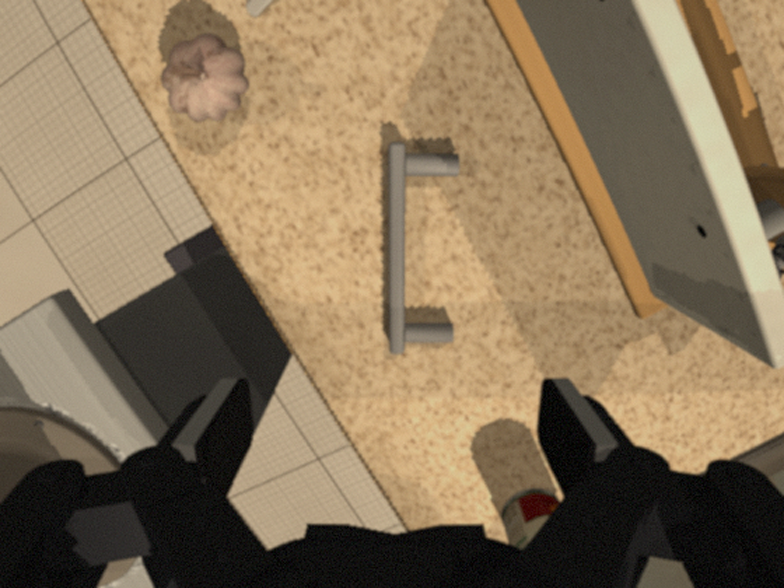

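The wrist view shows the handle clearly: foot ends at (459,165) and (452,333), bar centre line at x≈397 from y=143 to 354. hole_right is at (701,231).

```bash
python3 - <<'E'
from h import *
c=np.load("w1.npy",allow_pickle=True).item()
from cell import eyes, manip
B=[[44,64,8],[44,-64,8],[0,80,16],[0,-80,16]]
x,r=fit([(c,crop([[459,165],[452,333],[397,143],[397,354]],[0,0],1.4))],B,[.42,.06,-27])
print(x,r.round(1).tolist())
print(proj(c,place([.5744,.0825,2.53],[[0,-64,126]]))*1.4)
goto(manip.state(),[x[0],x[1],.05],x[2])
E
```

```text
[  0.42154216   0.05841708 -27.66867989] [[-0.3, 0.2], [0.4, -0.2], [0.2, -0.8], [-0.3, 1.0]]
[[698.88569078 230.64955165]]
t 1.50 pos [0.4202 0.062  0.23  ] rot [-1.7995e+02  1.0000e-02  6.2770e+01] d [ -2.6   3.  180. ] r [-0.05  0.01  0.44] F [-0.3  0.4  0.4] w 0.0853 g 0.0
```

```bash

python3 -m handwheel '[{"rx":0,"ry":0,"rz":0.3,"dx":-2,"dy":2.5,"dz":40,"fingers":85},{"rx":0,"ry":0,"rz":0.3,"dx":-2,"dy":2.5,"dz":80,"fingers":85},{"rx":0,"ry":0,"rz":0.3,"dx":-2,"dy":2.5,"dz":120,"fingers":85},{"rx":0,"ry":0,"rz":0.3,"dx":-2,"dy":2.5,"dz":155,"fingers":85},{"rx":0,"ry":0,"rz":0.3,"dx":-2,"dy":2.5,"dz":180,"fingers":85}]'
python3 -c "
from h import *;from cell import manip
goto(manip.state(),[.4215,.0584,.0035],-27.7)"
```

```text
clock: 1.92
tool_pos: [0.4198, 0.0606, 0.0479]
ee_rot: [-179.9, 0.1, 62.9]
wrist_force: [-0.1, -0.7, -0.1]
width: 0.0848
grasp_force: 0.0
t 1.92 pos [0.4198 0.0606 0.0479] rot [-1.7985e+02  6.0000e-02  6.2920e+01] d [-1.1  2.6 44.4] r [-0.15  0.06  0.62] F [-0.1 -0.7 -0.1] w 0.0848 g 0.0
```

```bash

python3 -m handwheel '[{"rx":0,"ry":0,"rz":0.3,"dx":-1,"dy":2,"dz":20,"fingers":85},{"rx":0,"ry":0,"rz":0.3,"dx":-1,"dy":2,"dz":36,"fingers":85},{"rx":0,"ry":0,"rz":0.3,"dx":-1,"dy":2,"dz":44,"fingers":85},{"rx":0,"ry":0,"rz":0.3,"dx":-1,"dy":2,"dz":44,"fingers":60},{"rx":0,"ry":0,"rz":0.3,"dx":-1,"dy":2,"dz":44,"fingers":40}]'
python3 -c "
from h import *;from cell import manip
goto(manip.state(),[.4215,.0584,.0035],-27.7)"
```

```text
clock: 2.33
tool_pos: [0.4229, 0.0583, 0.0066]
ee_rot: [-180.0, -0.0, 62.4]
wrist_force: [0.8, -0.3, -0.2]
width: 0.0633
grasp_force: 0.0
t 2.33 pos [0.4229 0.0583 0.0066] rot [-179.99   -0.     62.44] d [-0.5 -1.3  3.1] r [-0.01 -0.    0.14] F [ 0.8 -0.3 -0.2] w 0.0633 g 0.0
```

```bash

python3 -m handwheel '[{"rx":0,"ry":0,"rz":0,"dx":0,"dy":-1,"dz":2,"fingers":40},{"rx":0,"ry":0,"rz":0,"dx":0,"dy":-1,"dz":2,"fingers":20},{"rx":0,"ry":0,"rz":0,"dx":0,"dy":-1,"dz":2,"fingers":0},{"rx":0,"ry":0,"rz":0,"dx":0,"dy":-1,"dz":2,"fingers":0},{"rx":0,"ry":0,"rz":0,"dx":0,"dy":-1,"dz":2,"fingers":0}]'
python3 -m handwheel '[{"rx":0,"ry":0,"rz":0,"dx":0,"dy":0,"dz":0,"fingers":0},{"rx":0,"ry":0,"rz":0,"dx":0,"dy":0,"dz":0,"fingers":0},{"rx":0,"ry":0,"rz":0,"dx":0,"dy":0,"dz":0,"fingers":0},{"rx":0,"ry":0,"rz":0,"dx":0,"dy":0,"dz":0,"fingers":0},{"rx":0,"ry":0,"rz":0,"dx":0,"dy":0,"dz":0,"fingers":0}]'
python3 -c "
from h import *;from cell import manip
goto(manip.state(),[.4215,.0584,.0035],-27.7)"
```

```text
clock: 2.75
tool_pos: [0.4224, 0.0583, 0.0051]
ee_rot: [179.9, -0.0, 62.3]
wrist_force: [-1.8, 0.5, 8.0]
width: 0.0104
grasp_force: 59.5
clock: 3.17
tool_pos: [0.4224, 0.0583, 0.0051]
ee_rot: [179.9, -0.0, 62.3]
wrist_force: [-0.7, -0.2, 6.3]
width: 0.0104
grasp_force: 59.5
t 3.17 pos [0.4224 0.0583 0.0051] rot [ 1.7994e+02 -4.0000e-02  6.2300e+01] d [-0.3 -0.9  1.6] r [ 0.06 -0.04 -0.  ] F [-0.7 -0.2  6.3] w 0.0104 g 59.5
```

```bash

python3 -m handwheel '[{"rx":0,"ry":0,"rz":0,"dx":0,"dy":0,"dz":-10,"fingers":0},{"rx":0,"ry":0,"rz":0,"dx":0,"dy":0,"dz":-30,"fingers":0},{"rx":0,"ry":0,"rz":0,"dx":0,"dy":0,"dz":-60,"fingers":0},{"rx":0,"ry":0,"rz":0,"dx":0,"dy":0,"dz":-90,"fingers":0},{"rx":0,"ry":0,"rz":0,"dx":0,"dy":0,"dz":-118,"fingers":0}]'
python3 -c "
from h import *;from cell import manip
goto(manip.state(),[.5005,.0793,.123],2.53)"
```

```text
clock: 3.58
tool_pos: [0.4217, 0.0582, 0.1239]
ee_rot: [-180.0, -0.0, 62.3]
wrist_force: [0.8, 0.7, -1.8]
width: 0.0102
grasp_force: 58.8
t 3.58 pos [0.4217 0.0582 0.1239] rot [-179.99   -0.     62.29] d [55.3 59.9  0.9] r [-1.000e-02 -0.000e+00 -3.024e+01] F [ 0.8  0.7 -1.8] w 0.0102 g 58.8
```

```bash

python3 -m handwheel '[{"rx":0,"ry":0,"rz":-6,"dx":0,"dy":0,"dz":0,"fingers":0},{"rx":0,"ry":0,"rz":-12,"dx":13,"dy":15,"dz":0,"fingers":0},{"rx":0,"ry":0,"rz":-18,"dx":27,"dy":30,"dz":0.5,"fingers":0},{"rx":0,"ry":0,"rz":-24.5,"dx":42,"dy":45,"dz":1,"fingers":0},{"rx":0,"ry":0,"rz":-30.2,"dx":55,"dy":60,"dz":1,"fingers":0}]'
python3 -m handwheel '[{"rx":0,"ry":0,"rz":0,"dx":0,"dy":0,"dz":0,"fingers":0},{"rx":0,"ry":0,"rz":0,"dx":0,"dy":0,"dz":0,"fingers":0},{"rx":0,"ry":0,"rz":0,"dx":0,"dy":0,"dz":0,"fingers":0}]'
python3 - <<'E'
from h import *;from cell import manip,eyes
goto(manip.state(),[.5005,.0793,.123],2.53)
C={n:eyes.capture(n) for n in ["scene","side","wrist"]}; np.save("c2.npy",C,allow_pickle=True)
for n,c in C.items():
    print(n,proj(c,place([.5005,.0793,2.53],[[44,64,126],[44,-64,126]])).round().tolist(),proj(c,place([.5744,.0825,2.53],[[0,64,126],[0,-64,126]])).round().tolist())
a=C["side"]["pixels"][172:272,200:345]; b=C["scene"]["pixels"][160:260,215:345]
w=C["wrist"]["pixels"]
up=lambda a,w,h:cv2.resize(a,(w,h),interpolation=cv2.INTER_CUBIC)
cv2.imwrite("pics/side2.png",np.vstack([up(a,435,300),up(b,390,300)[:, :390] if 0 else up(cv2.copyMakeBorder(b,0,0,0,15,0),435,300)]))
cv2.imwrite("pics/wrist2.png",up(w,784,588))
E
```

```text
clock: 4.0
tool_pos: [0.5015, 0.0794, 0.1215]
ee_rot: [180.0, -0.0, 92.8]
wrist_force: [0.1, -0.6, -1.2]
width: 0.0101
grasp_force: 58.9
clock: 4.25
tool_pos: [0.4997, 0.0789, 0.121]
ee_rot: [-179.9, -0.0, 92.4]
wrist_force: [0.7, -0.3, -1.9]
width: 0.0102
grasp_force: 59.0
t 4.25 pos [0.4997 0.0789 0.121 ] rot [-179.9    -0.     92.41] d [ 0.3  0.8 -2. ] r [-0.1  -0.   -0.12] F [ 0.7 -0.3 -1.9] w 0.0102 g 59.0
scene [[264.0, 231.0], [293.0, 205.0]] [[251.0, 227.0], [282.0, 202.0]]
side [[232.0, 201.0], [286.0, 210.0]] [[237.0, 194.0], [290.0, 202.0]]
wrist [[396.0, 130.0], [370.0, 394.0]] [[470.0, 131.0], [429.0, 392.0]]
```

View pics/side2.png

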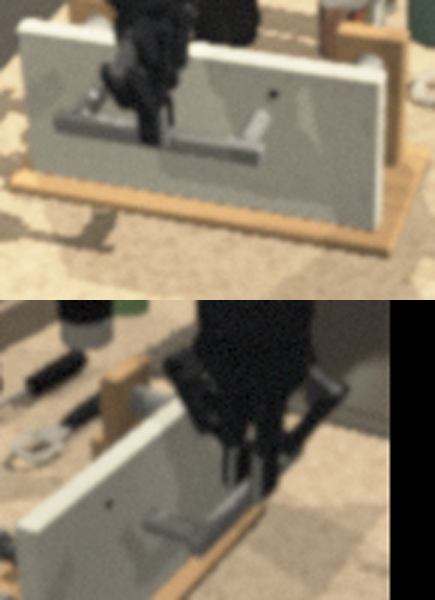

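View pics/wrist2.png

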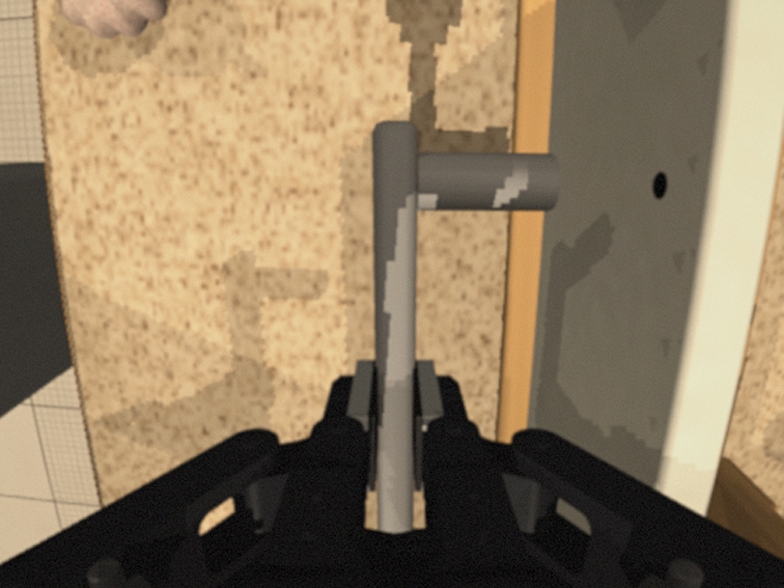

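The left foot end at (557,182) and hole_left at (660,185) line up well in the wrist view. In the side view the right foot is just below and in front of its hole. I'll move closer and raise slightly, then check the height.

```bash

python3 -m handwheel '[{"rx":0,"ry":0,"rz":0,"dx":0,"dy":6,"dz":-1,"fingers":0},{"rx":0,"ry":0,"rz":0,"dx":0,"dy":13,"dz":-1.5,"fingers":0},{"rx":0,"ry":0,"rz":0,"dx":0,"dy":19,"dz":-1.5,"fingers":0},{"rx":0,"ry":0,"rz":0,"dx":0,"dy":24,"dz":-1.5,"fingers":0},{"rx":0,"ry":0,"rz":0,"dx":0,"dy":24,"dz":-1.5,"fingers":0}]'
python3 -m handwheel '[{"rx":0,"ry":0,"rz":0,"dx":0,"dy":0,"dz":0,"fingers":0},{"rx":0,"ry":0,"rz":0,"dx":0,"dy":0,"dz":0,"fingers":0},{"rx":0,"ry":0,"rz":0,"dx":0,"dy":0,"dz":0,"fingers":0}]'
python3 - <<'E'
from h import *;from cell import manip,eyes
S=[]
for i in range(4):
    C={n:eyes.capture(n) for n in ["scene","side","wrist"]}; S.append(manip.state())
s=S[-1]; s["tool_pos"]=np.mean([q["tool_pos"] for q in S],0)
goto(s,[.5303,.0806,.123],2.53)
np.save("c3.npy",C,allow_pickle=True)
up=lambda a,w,h:cv2.resize(a,(w,h),interpolation=cv2.INTER_CUBIC)
a=up(C["side"]["pixels"][180:240,215:315],700,420); b=up(C["wrist"]["pixels"][90:180,350:500],300,180)
print("side right hole, foot; ",[((proj(C["side"],place([.5744,.0825,2.53],[[0,-64,126],[-6,-64,126],[-50,-80,134],[-50,-80,118]]))-[215,180])*7).round().tolist()])
m=np.zeros((600,700,3),np.uint8); m[:420]=a; m[420:,:300]=b
m[420:,300:]=up(C["scene"]["pixels"][200:245,225:325],400,180)
cv2.imwrite("pics/m3.png",m)
E
```

```text
clock: 4.82
tool_pos: [0.5261, 0.08, 0.1228]
ee_rot: [179.9, -0.0, 92.5]
wrist_force: [-0.2, 0.1, -1.4]
width: 0.0103
grasp_force: 59.0
clock: 5.07
tool_pos: [0.5244, 0.0801, 0.1227]
ee_rot: [-180.0, -0.0, 92.5]
wrist_force: [0.1, -0.2, -1.8]
width: 0.0104
grasp_force: 59.0
t 5.67 pos [0.5247 0.0801 0.1228] rot [ 1.800e+02 -1.000e-02  9.249e+01] d [ 0.3  5.6 -0.2] r [ 0.   -0.01 -0.04] F [ 0.  -0.4 -2.1] w 0.0101 g 59.0
side right hole, foot;  [[[528.0, 157.0], [523.0, 167.0], [529.0, 228.0], [530.0, 271.0]]]
```

View pics/m3.png

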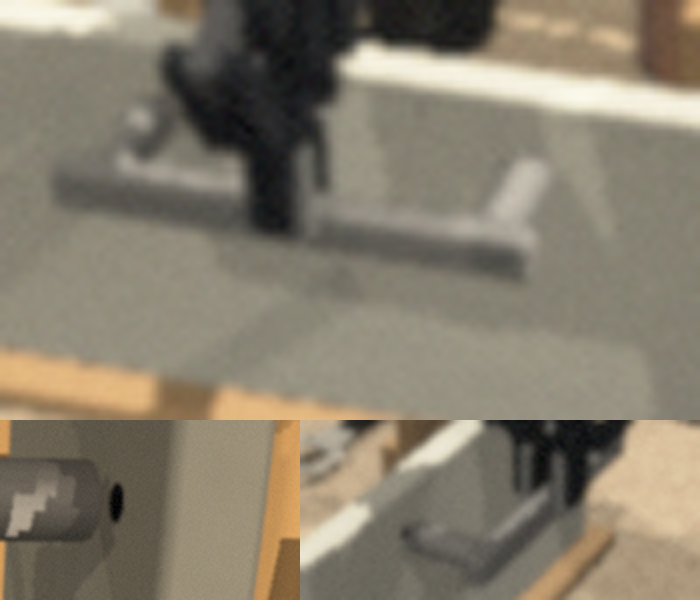

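The right foot looks to be at its hole, perhaps 1 mm low. The left foot is laterally centred on its hole in the wrist view (axis y≈500, hole y≈503 at 0.2 mm/px). I'll draw the expected outline on these pictures to check the height before pressing.

```bash
python3 - <<'E'
from h import *
C=np.load("c3.npy",allow_pickle=True).item()
up=lambda a,s:cv2.resize(a,None,fx=s,fy=s,interpolation=cv2.INTER_CUBIC)
a=np.linspace(0,2*np.pi,40); g=-5.6
def draw(n,o,sz,s,dz,col,m,off):
    P=lambda L:((proj(C[n],place([.5744,.0825,2.53],L))+off-o+.5)*s-.5).round().astype(int)
    for y in (64,-64): cv2.polylines(m,[P([[g,y+8*np.cos(t),126+dz+8*np.sin(t)] for t in a])],True,col,1)
    b=[[g-50,y,126+dz+z] for y,z in [(80,-8),(80,8),(-80,8),(-80,-8)]]
    cv2.polylines(m,[P(b)],True,col,1)
out=[]
for n,o,sz,s,off in [("side",[218,185],[90,38],8.5,[.25,.55]),("scene",[225,195],[90,42],6,[-.3,.25])]:
    o=np.array(o); im=up(C[n]["pixels"][o[1]:o[1]+sz[1],o[0]:o[0]+sz[0]],s)
    draw(n,o,sz,s,0,(0,0,255),im,np.array(off))
    out.append(cv2.copyMakeBorder(im,0,0,0,780-im.shape[1],cv2.BORDER_CONSTANT))
m=np.vstack(out)[:600]; cv2.imwrite("pics/ov.png",m); print(m.shape)
E
```

```text
(575, 780, 3)
```

View pics/ov.png

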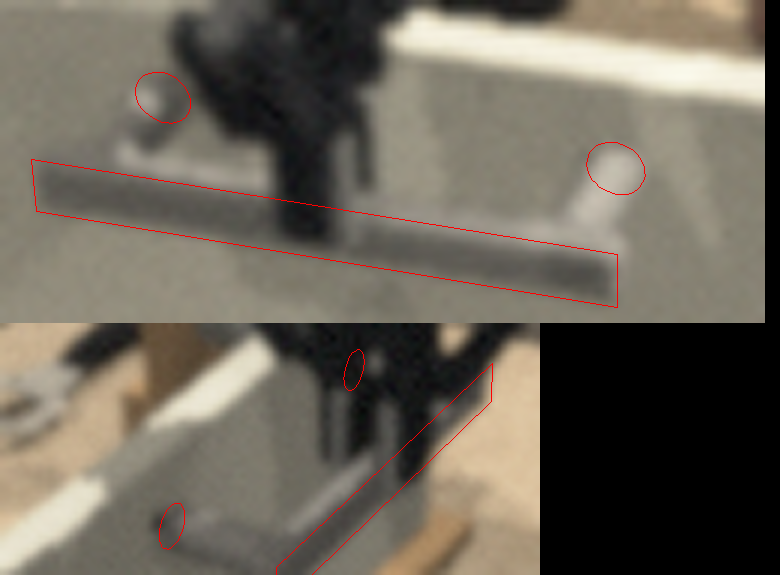

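Handle and holes line up to within 1–2 mm (handle slightly low), so I'll raise 1 mm and press gradually.

```bash

python3 -m handwheel '[{"rx":0,"ry":0,"rz":0,"dx":0,"dy":1,"dz":-1,"fingers":0},{"rx":0,"ry":0,"rz":0,"dx":0,"dy":3,"dz":-1,"fingers":0},{"rx":0,"ry":0,"rz":0,"dx":0,"dy":5,"dz":-1,"fingers":0},{"rx":0,"ry":0,"rz":0,"dx":0,"dy":7,"dz":-1,"fingers":0},{"rx":0,"ry":0,"rz":0,"dx":0,"dy":9,"dz":-1,"fingers":0}]'
python3 -m handwheel '[{"rx":0,"ry":0,"rz":0,"dx":0,"dy":1,"dz":0,"fingers":0},{"rx":0,"ry":0,"rz":0,"dx":0,"dy":3,"dz":0,"fingers":0},{"rx":0,"ry":0,"rz":0,"dx":0,"dy":5,"dz":0,"fingers":0},{"rx":0,"ry":0,"rz":0,"dx":0,"dy":7,"dz":0,"fingers":0},{"rx":0,"ry":0,"rz":0,"dx":0,"dy":7,"dz":0,"fingers":0}]'
cat > rd.py <<'E'
from h import *;from cell import manip,eyes
S=[]
for i in range(6):
    c=eyes.capture("wrist"); S.append(manip.state())
s=S[-1]
for k in ("tool_pos","wrist_force","wrist_torque"): s[k]=np.mean([q[k] for q in S],0)
goto(s,[.5470,.0813,.1238],2.53); print(s["wrist_torque"].round(2))
np.save("cw.npy",c,allow_pickle=True)
E
python3 rd.py
```

```text
clock: 6.08
tool_pos: [0.5336, 0.0804, 0.1237]
ee_rot: [-179.9, 0.0, 92.5]
wrist_force: [-1.9, -0.6, -0.6]
width: 0.0104
grasp_force: 59.1
clock: 6.5
tool_pos: [0.5402, 0.0807, 0.1235]
ee_rot: [-179.9, 0.0, 92.5]
wrist_force: [-5.7, -1.7, -0.0]
width: 0.0101
grasp_force: 59.3
t 6.80 pos [0.5399 0.0807 0.1235] rot [-179.87    0.     92.5 ] d [ 0.3  7.1 -0.3] r [-0.13  0.   -0.03] F [-5.3 -1.4  0.1] w 0.0102 g 59.3
[-0.2   0.87  0.14]
```

```bash

python3 -m handwheel '[{"rx":0,"ry":0,"rz":0,"dx":0,"dy":1.5,"dz":0,"fingers":0},{"rx":0,"ry":0,"rz":0,"dx":0,"dy":3.5,"dz":0,"fingers":0},{"rx":0,"ry":0,"rz":0,"dx":0,"dy":5.5,"dz":0,"fingers":0},{"rx":0,"ry":0,"rz":0,"dx":0,"dy":7.5,"dz":0,"fingers":0},{"rx":0,"ry":0,"rz":0,"dx":0,"dy":7.5,"dz":0,"fingers":0}]'
python3 rd.py; python3 - <<'E'
from h import *; from cell import eyes
c=eyes.capture("side"); w=eyes.capture("wrist"); sc=eyes.capture("scene")
up=lambda a,wd,h:cv2.resize(a,(wd,h),interpolation=cv2.INTER_CUBIC)
m=np.zeros((600,780,3),np.uint8)
m[:330]=up(c["pixels"][185:223,218:308],780,330); m[330:,:390]=up(w["pixels"][80:190,340:499],390,270); m[330:,390:]=up(sc["pixels"][190:245,225:304],390,270)
cv2.imwrite("pics/press.png",m)
E
```

```text
clock: 7.22
tool_pos: [0.5465, 0.081, 0.1234]
ee_rot: [-179.7, 0.0, 92.5]
wrist_force: [-9.4, -1.9, 2.8]
width: 0.0101
grasp_force: 59.6
t 7.52 pos [0.5463 0.081  0.1234] rot [-179.72    0.     92.5 ] d [ 0.3  0.7 -0.4] r [-0.28  0.   -0.03] F [-9.5 -1.7  2.9] w 0.0102 g 59.6
[-0.24  1.45  0.14]
```

View pics/press.png

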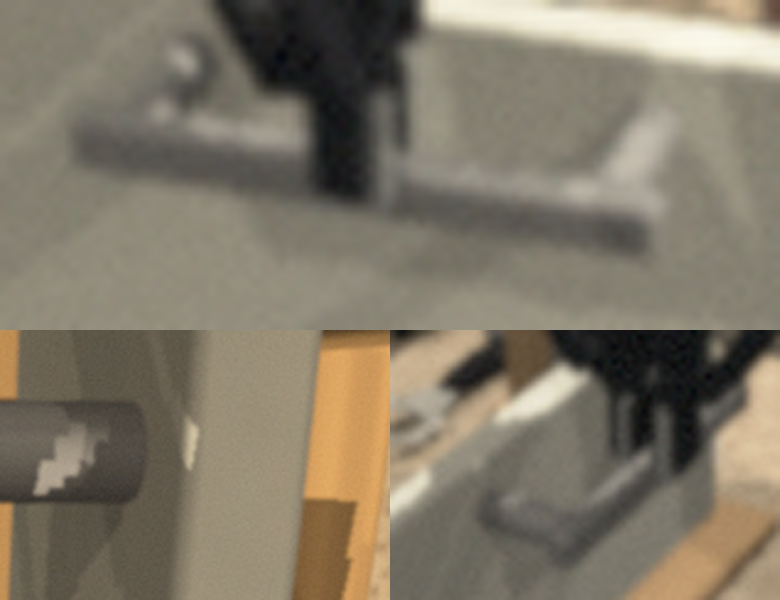

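Both feet are on the face, the holes are fully covered, and the push is 9.5 N. I'll add 0.5 mm and hold for over three seconds.

```bash

python3 -m handwheel '[{"rx":0,"ry":0,"rz":0,"dx":0,"dy":0.5,"dz":0,"fingers":0},{"rx":0,"ry":0,"rz":0,"dx":0,"dy":0.5,"dz":0,"fingers":0},{"rx":0,"ry":0,"rz":0,"dx":0,"dy":0.5,"dz":0,"fingers":0},{"rx":0,"ry":0,"rz":0,"dx":0,"dy":0.5,"dz":0,"fingers":0},{"rx":0,"ry":0,"rz":0,"dx":0,"dy":0.5,"dz":0,"fingers":0}]'
H() { :; }
python3 -m handwheel '[{"rx":0,"ry":0,"rz":0,"dx":0,"dy":0,"dz":0,"fingers":0},{"rx":0,"ry":0,"rz":0,"dx":0,"dy":0,"dz":0,"fingers":0},{"rx":0,"ry":0,"rz":0,"dx":0,"dy":0,"dz":0,"fingers":0},{"rx":0,"ry":0,"rz":0,"dx":0,"dy":0,"dz":0,"fingers":0},{"rx":0,"ry":0,"rz":0,"dx":0,"dy":0,"dz":0,"fingers":0}]' >/dev/null
python3 -m handwheel '[{"rx":0,"ry":0,"rz":0,"dx":0,"dy":0,"dz":0,"fingers":0},{"rx":0,"ry":0,"rz":0,"dx":0,"dy":0,"dz":0,"fingers":0},{"rx":0,"ry":0,"rz":0,"dx":0,"dy":0,"dz":0,"fingers":0},{"rx":0,"ry":0,"rz":0,"dx":0,"dy":0,"dz":0,"fingers":0},{"rx":0,"ry":0,"rz":0,"dx":0,"dy":0,"dz":0,"fingers":0}]' >/dev/null
python3 -m handwheel '[{"rx":0,"ry":0,"rz":0,"dx":0,"dy":0,"dz":0,"fingers":0},{"rx":0,"ry":0,"rz":0,"dx":0,"dy":0,"dz":0,"fingers":0},{"rx":0,"ry":0,"rz":0,"dx":0,"dy":0,"dz":0,"fingers":0},{"rx":0,"ry":0,"rz":0,"dx":0,"dy":0,"dz":0,"fingers":0},{"rx":0,"ry":0,"rz":0,"dx":0,"dy":0,"dz":0,"fingers":0}]' >/dev/null
python3 -m handwheel '[{"rx":0,"ry":0,"rz":0,"dx":0,"dy":0,"dz":0,"fingers":0},{"rx":0,"ry":0,"rz":0,"dx":0,"dy":0,"dz":0,"fingers":0},{"rx":0,"ry":0,"rz":0,"dx":0,"dy":0,"dz":0,"fingers":0},{"rx":0,"ry":0,"rz":0,"dx":0,"dy":0,"dz":0,"fingers":0},{"rx":0,"ry":0,"rz":0,"dx":0,"dy":0,"dz":0,"fingers":0}]' >/dev/null
python3 rd.py
```

```text
clock: 8.08
tool_pos: [0.5467, 0.081, 0.1234]
ee_rot: [-179.7, 0.0, 92.5]
wrist_force: [-10.0, -1.8, 2.6]
width: 0.0104
grasp_force: 59.6
t 10.05 pos [0.5467 0.081  0.1234] rot [-179.72    0.     92.51] d [ 0.3  0.3 -0.4] r [-0.28  0.   -0.02] F [-9.3 -1.7  2.2] w 0.0097 g 59.6
[-0.23  1.49  0.14]
```

```bash

python3 -m handwheel '[{"rx":0,"ry":0,"rz":0,"dx":0,"dy":0,"dz":0,"fingers":0},{"rx":0,"ry":0,"rz":0,"dx":0,"dy":0,"dz":0,"fingers":0},{"rx":0,"ry":0,"rz":0,"dx":0,"dy":0,"dz":0,"fingers":0},{"rx":0,"ry":0,"rz":0,"dx":0,"dy":0,"dz":0,"fingers":0},{"rx":0,"ry":0,"rz":0,"dx":0,"dy":0,"dz":0,"fingers":0}]' >/dev/null
python3 -m handwheel '[{"rx":0,"ry":0,"rz":0,"dx":0,"dy":0,"dz":0,"fingers":0},{"rx":0,"ry":0,"rz":0,"dx":0,"dy":0,"dz":0,"fingers":0},{"rx":0,"ry":0,"rz":0,"dx":0,"dy":0,"dz":0,"fingers":0},{"rx":0,"ry":0,"rz":0,"dx":0,"dy":0,"dz":0,"fingers":0},{"rx":0,"ry":0,"rz":0,"dx":0,"dy":0,"dz":0,"fingers":0}]' >/dev/null
python3 -m handwheel '[{"rx":0,"ry":0,"rz":0,"dx":0,"dy":0,"dz":0,"fingers":0},{"rx":0,"ry":0,"rz":0,"dx":0,"dy":0,"dz":0,"fingers":0},{"rx":0,"ry":0,"rz":0,"dx":0,"dy":0,"dz":0,"fingers":0},{"rx":0,"ry":0,"rz":0,"dx":0,"dy":0,"dz":0,"fingers":0},{"rx":0,"ry":0,"rz":0,"dx":0,"dy":0,"dz":0,"fingers":0}]' >/dev/null
python3 -m handwheel '[{"rx":0,"ry":0,"rz":0,"dx":0,"dy":0,"dz":0,"fingers":0},{"rx":0,"ry":0,"rz":0,"dx":0,"dy":0,"dz":0,"fingers":0},{"rx":0,"ry":0,"rz":0,"dx":0,"dy":0,"dz":0,"fingers":0},{"rx":0,"ry":0,"rz":0,"dx":0,"dy":0,"dz":0,"fingers":0},{"rx":0,"ry":0,"rz":0,"dx":0,"dy":0,"dz":0,"fingers":0}]' >/dev/null
python3 -m handwheel '[{"rx":0,"ry":0,"rz":0,"dx":0,"dy":0,"dz":0,"fingers":0},{"rx":0,"ry":0,"rz":0,"dx":0,"dy":0,"dz":0,"fingers":0},{"rx":0,"ry":0,"rz":0,"dx":0,"dy":0,"dz":0,"fingers":0},{"rx":0,"ry":0,"rz":0,"dx":0,"dy":0,"dz":0,"fingers":0},{"rx":0,"ry":0,"rz":0,"dx":0,"dy":0,"dz":0,"fingers":0}]' >/dev/null
python3 rd.py
```

```text
t 12.43 pos [0.5467 0.081  0.1234] rot [-179.71    0.     92.51] d [ 0.3  0.4 -0.4] r [-0.29  0.   -0.02] F [-9.7 -1.8  2.5] w 0.0099 g 59.6
[-0.21  1.45  0.15]
```

```bash
python3 -c "
from cell import manip; print(manip.close_job())"
```

```text
the job is handed in; nothing more can be done
None
```

The job is handed in: the handle's feet sit over both screw holes (last close look, just before contact, put them within about 2 mm), pressed at a steady 9.3–10 N for about 5 s and still gripped and pressing; only the handle was picked up.

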